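# Power up the laser console and fire the shutter

### The arm

A 6-joint arm with a two-finger parallel gripper is mounted at the origin on the work surface. World frame = base frame: x ahead of the robot, y to its left, z up, the work surface at z = 0. Lengths are in m, angles in rad, forces in N, time in s.
With the tool pointing down it reaches from about 0.325 to 0.9 m from the base axis. Payload 6.1 kg.
Tool frame: the origin (TCP) lies at the very end of the fingers, on their centre line; the grasp point (between the pads) lies arm.tcp_to_grasp behind it (arm.tcp_to_grasp is the distance from the TCP to the grasp point, in m); z points along the fingers, y is the direction in which the jaws open and shut (so a half turn about z gives the same grasp; the last joint's range is limited). The gripper opens to 85 mm and grips with 20 to 120 N. Pads are 22 mm wide; open, the fingers measure 114 mm over their backs; the gripper's body (76 mm by 85 mm) begins 54 mm behind the grasp point. The pads swing forward as they close: fully open they stand 13 mm farther back than shut.
Start: joints at [1.032, 0.22, 1.526, -0, 1.395, -0.126], TCP at [0.251, 0.572, 0.231] pointing down, gripper open.
Joint ranges: [-2.98, 2.98], [-0.91, 2.08], [0.09, 2.57], [-1.24, 4.39], [0.2, 2.65], [-2.68, 2.68]. Speed limits (rad/s): [2.57, 2.57, 3.01, 3.14, 3.14, 3.14].

### API

Orientations are given as a 3x3 rotation matrix whose columns are the frame's x, y, z axes.
In Python, from rig import arm gives the robot as it stands.
- The arm moves only by the shell command python3 -m crank 'ROWS'. ROWS is JSON, a list of rows, each a list of 7 numbers: the closure, from 0 (fully open) to 1 (shut), then the shift along the world's x, y, z in cm, then the turn, a rotation vector about the world's x, y, z in rad. A call has 1 to 5 rows; each row shifts and turns the commanded pose from where the row before left it; what a row does not reach is not made up. A row lasts 1/10 s, in which the tool goes at most 50 mm and 8.59 degrees, less where a joint would pass 70% of its speed; a pose out of reach is approached as far as the arm can. A call is refused whole if a number of a shift passes 5 or a number of a turn 0.15, either way. A call with a gripper value outside its range is refused whole. The fingers move at their own pace and stop on an object; the grip force is fixed at half the most. Time passes only in rows, so rows that do not move let the fingers close. It gives the time, the measured TCP pose, the force and the opening at its end, in the units of the state.
- arm.read_state(): the state, without advancing time (a new reading comes with each control period).
- arm.grab_frame(name): name is "side" or "top" or "wrist"; returns a dict with "pixels" (480x640x3 uint8, blue, green, red), "mtx" (3x3 intrinsics, pixels), "k1" (the pictures are not rectified: a ray, as slopes to the right and down, at radius r is drawn at 1 + k1 r^2 times it, then the intrinsics apply), "extrinsics" (4x4, takes a point from camera to world coordinates). Camera axes: x right, y down, z forward; pixel columns grow to the right and rows downward; lengths in m; the calibration is good to about 2 mm. A picture is of the moment at which its call begins. There is no depth.
- arm.close_job(): hands the job in, once; it reports no verdict.
Trained networks look in the newest picture that a camera, given by its name, has taken for a name from the list of things; names that differ only in an ending like _2 or _b are one class to them, and where a whole thing is asked for, a point or a joint stands for the part that bears it (a point fixed in the world has none). Each returns a list of dicts, best first, with "confidence" (0 to 1); they miss things now and then, are a little off and sometimes report something else, mostly with a low value. They report only what shows in the picture. A call takes as long as a camera call. They do not tell look-alikes from the thing itself.
- arm.masks_of(target, camera): "region" (480x640 bool, what is visible of it) and "pixel" ([column, row] in pixels, amid what is visible of it).
The state is a dict: "t": time; "q": joint angles; "joint_velocities": joint speeds; "joint_torque": joint torques, N m; "tool_pos": TCP position; "eef_rot": TCP orientation; "force": force on the tool from outside, world axes, zero at the start; "moment": the same for the moment, N m; "finger_gap": opening from 0.0 (shut) to 1.0 (fully open).
Only numpy, scipy, OpenCV 4.12 (cv2) and the standard library are available. Lean on these libraries where they do the work, as an engineer would, in place of code of your own. Each camera call takes 0.05 s, during which the arm holds its last target.

### The job

Start a laser exposure by pressing only, picking nothing up: on the grey console switch the green mains rocker fully on by pushing down its raised end, then push the blue arming key fully in so that it stays in, and then press the orange shutter button on the cordless handset right down and hold it there for a full second before letting go. Do not press the red stop button or the white and yellow keys, leave the handset lying flat where it is, and do not knock the things standing around.

Things in the scene. Friction and masses are not known exactly. Their poses are not given: they have to be found in the camera images.
- console: grey bolted-down laser console, 230 (x) x 330 (y) mm; origin: centre of its underside; +x to its back, +y to its left end. Black panel tilted 10 degrees towards its front (-x), 56 mm high in front, 84 mm at the back; flat ledge 86 mm high behind. Row at x = -60 mm, panel 66 mm high: rocker y = +105, keys y = +40, -15, -70 (any colour order). Red stop button x = -5, y = -122 mm
- rocker (a joint): green mains rocker, 26 x 34 mm, long along console y; two 17 mm halves form a V (0.40 rad). 0 = off (left half, white dot, raised), 0.40 = fully on (left half parallel to the panel, 3.5 mm above it; right half raised). Friction 0.035 N m (2 to 3 N at the end), stays where left. Press the outer end or just outboard of it: a fingertip reaching past the pivot bears on the right half
- rocker_on_end (a point): outer edge of the rocker's left (white dot) half, on its top face, 17 mm from the pivot line; about 10 mm above the panel when off and 3.5 mm above it when on. This is the end to push down; it travels about 6.6 mm
- key_blue (a joint): blue round latching push key (24 mm across, in a steel collar 33 mm across) on the console: joint value 0 = out, 0.005 m = fully in; moves square to the panel against about 3 N, stays where it is pushed; this is the arming key
- key_blue_top (a point): middle of the top face of the blue key, 9 mm above the panel when out and 4 mm when fully in; z axis square to the panel
- key_white (a joint): white round latching push key (24 mm across, in a steel collar 33 mm across) on the console: joint value 0 = out, 0.005 m = fully in; moves square to the panel against about 3 N, stays where it is pushed; not to be pressed
- key_white_top (a point): middle of the top face of the white key, 9 mm above the panel when out and 4 mm when fully in; z axis square to the panel
- key_yellow (a joint): yellow round latching push key (24 mm across, in a steel collar 33 mm across) on the console: joint value 0 = out, 0.005 m = fully in; moves square to the panel against about 3 N, stays where it is pushed; not to be pressed
- key_yellow_top (a point): middle of the top face of the yellow key, 9 mm above the panel when out and 4 mm when fully in; z axis square to the panel
- stop_button (a joint): red mushroom emergency stop, 40 mm across, on a yellow collar; 0 = out, 0.006 m = in; not to be pressed
- stop_button_top (a point): middle of the top of the red stop button, 40 mm above the panel
- handset: loose cordless shutter handset, grey and black box 76 (x) x 120 (y) x 36 mm high, about 0.45 kg, lying flat on rubber feet on either side of the console; origin at the centre of its underside; z up
- shutter_button (a joint): round orange spring button (27 mm across) on top of the handset, 22 mm from its middle along the handset's +y: 0 = out, 0.005 m = right down; springs back; 1.5 N to start, 4 N right down
- shutter_button_top (a point): middle of the top of the orange shutter button, 45 mm above the table when out, 40 mm when right down
- tape: roll of white tape lying flat, 100 mm across, 48 mm high; origin at the centre of its underside; bystander
- screwdriver: red-handled screwdriver about 200 mm long, lying on the table between robot and console; bystander
- post: optical post on a round foot 50 mm across, 95 mm tall; origin at the centre of its underside; bystander
- filter_case: round clear filter case with a black lid, 56 mm across, 32 mm high; origin at the centre of its underside; bystander
- lens_cap: black lens cap 58 mm across, 11 mm thick, lying on the console's back ledge; bystander
- lens_tube: dark steel lens ring 54 mm across, 22 mm high, on the console's back ledge; bystander
Mind the look-alikes: they are no part of the job. What is shaped like the handset but pink, purple or turquoise is not meant.

How it is judged:
By the outcome, as a careful person would: the job done as asked, in the order asked, and still so for the second after the job is handed in, with the robot touching nothing.
It also fails if it takes over 45 s, if anything falls off the work surface, if the arm or the gripper's body presses on something with over 40 N, if the wrist force passes 120 N, or if a joint passes its speed limit or range.

## Working session

There is one attempt and no reset: what is moved stays moved. The work goes in short steps, Python scripts to look and compute and a shell command to move; the robot and the scene stay as the last step left them, time stands still between calls to the robot, and variables do not carry over. Pictures are saved under pics/ and viewed, and the job is handed in when it is done.

```bash
ls; mkdir -p pics; python3 - <<'E'
from rig import arm
import cv2
for n in ("side","top","wrist"):
    f=arm.grab_frame(n); cv2.imwrite(f"pics/{n}0.png",f["pixels"]); print(n,f["mtx"],f["k1"],f["extrinsics"])
print(arm.read_state(),arm.tcp_to_grasp)
E
```

```text
pics
side [[508.50243883   0.         329.10730352]
 [  0.         508.50243883 240.48370208]
 [  0.           0.           1.        ]] -0.13014339641518657 [[-0.9901239  -0.09751219  0.1007275   0.38792083]
 [-0.13964448  0.74958605 -0.64700864  0.72740812]
 [-0.0124127  -0.65468476 -0.7558001   1.00896884]
 [ 0.          0.          0.          1.        ]]
top [[598.79201033   0.         309.29934482]
 [  0.         598.79201033 241.31163992]
 [  0.           0.           1.        ]] -0.09767391453489825 [[ 0.02931    -0.98995009  0.13834647  0.32813903]
 [-0.99954319 -0.03004785 -0.00324733 -0.03933942]
 [ 0.00737171 -0.1381881  -0.99037857  1.47671632]
 [ 0.          0.          0.          1.        ]]
wrist [[377.13948779   0.         319.4235469 ]
 [  0.         377.13948779 238.43705224]
 [  0.           0.           1.        ]] 7.862066397881787e-05 [[ 0.40093667  0.87574114  0.26893726  0.18285675]
 [ 0.916105   -0.38288914 -0.1189434   0.60069397]
 [-0.00119046  0.29406354 -0.95578513  0.37382365]
 [ 0.          0.          0.          1.        ]]
{'t': 0.15, 'q': array([ 1.03188237e+00,  2.21064656e-01,  1.52734988e+00, -1.92465744e-05,
        1.39471979e+00, -1.26129296e-01]), 'joint_velocities': array([ 0.00074171, -0.00258054, -0.00490037,  0.00013045, -0.00035979,
        0.00148554]), 'joint_torque': array([ 1.53913003e-03, -4.97480285e+01, -3.89909863e+01, -1.02302581e-04,
        7.23569581e-03, -4.97714313e-05]), 'tool_pos': array([0.25050698, 0.5720831 , 0.23043753]), 'eef_rot': array([[-9.16008569e-01,  4.01157950e-01, -7.74929424e-04],
       [ 4.01158660e-01,  9.16007616e-01, -1.33289055e-03],
       [ 1.75141611e-04, -1.53180882e-03, -9.99998811e-01]]), 'force': array([-0.14163837,  0.55714606,  0.28840431]), 'moment': array([-0.04234341,  0.03025885, -0.00509822]), 'finger_gap': 0.9997757236381528} 0.0187
```

View pics/top0.png

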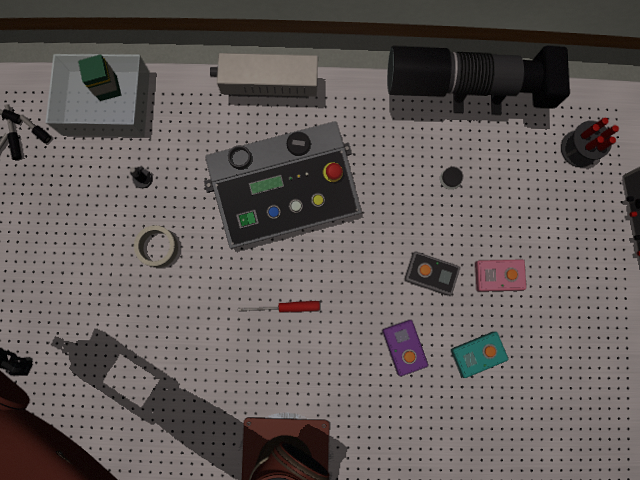

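View pics/side0.png

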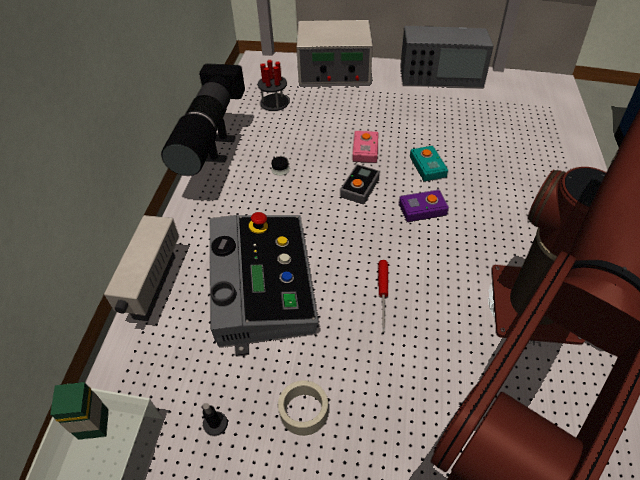

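View pics/wrist0.png

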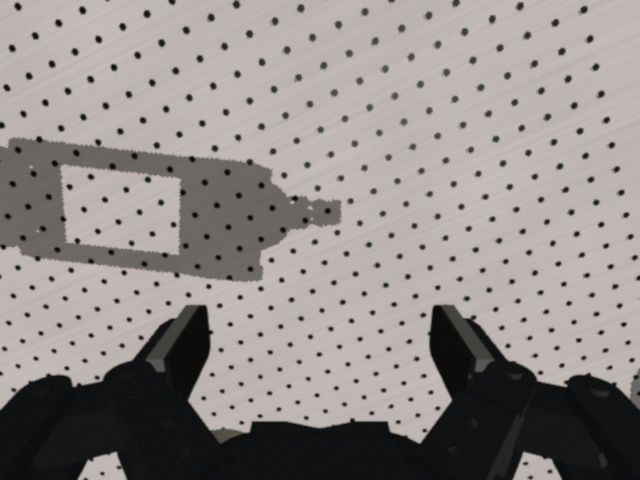

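The intended handset is the grey/black one at top pixel (432,273), with its button at about (425,270). The look-alikes are pink (500,275), purple (405,347) and turquoise (480,353). Console in the top view: rocker (247,218), blue (274,212), white (295,206), yellow (318,200), stop (333,172).

```bash
cat > h.py <<'E'
import numpy as np, cv2
from scipy.optimize import least_squares
from rig import arm
def ext(E): return np.linalg.inv(E)
def proj(P,f):
    P=np.atleast_2d(P); T=ext(f["extrinsics"]); c=P@T[:3,:3].T+T[:3,3]
    s=c[:,:2]/c[:,2:]; r2=(s**2).sum(1,keepdims=True); s=s*(1+f["k1"]*r2)
    return s*[f["mtx"][0,0],f["mtx"][1,1]]+f["mtx"][:2,2]
def ray(px,f):
    d=(np.array(px,float)-f["mtx"][:2,2])/[f["mtx"][0,0],f["mtx"][1,1]]; s=d.copy()
    for _ in range(30): s=d/(1+f["k1"]*(s@s))
    E=f["extrinsics"]; return E[:3,3],E[:3,:3]@np.r_[s,1]
def atz(px,f,z):
    o,d=ray(px,f); return o+d*(z-o[2])/d[2]
def Rz(a): c,s=np.cos(a),np.sin(a); return np.array([[c,-s,0],[s,c,0],[0,0,1]])
th=np.deg2rad(10)
N=np.array([-np.sin(th),0,np.cos(th)])  # panel normal, console frame
def panel(x,y,h=0): # point h above panel at row
    return np.array([x,y,.066+(x+.06)*np.tan(th)])+h*N
E
python3 - <<'E'
from h import *
F={}
names=["key_blue_top","key_white_top","key_yellow_top","stop_button_top","rocker","console","handset","shutter_button_top","tape","post","filter_case","screwdriver","lens_cap","lens_tube"]
import pickle
out={}
for c in ("top","side"):
    F[c]=arm.grab_frame(c)
    for n in names:
        m=arm.masks_of(n,c)
        for k in m[:4]:
            if k["confidence"]<.3: continue
            ys,xs=np.where(k["region"]); 
            print(c,n,round(k["confidence"],2),np.round(k["pixel"],1),len(xs),"cen",xs.mean().round(1),ys.mean().round(1))
            out.setdefault((c,n),[]).append(k)
pickle.dump((F,out),open("m.pkl","wb")); print(arm.read_state()["t"])
E
```

```text
top key_blue_top 0.46 [274.5 211.4] 67 cen 273.9 211.9
top key_white_top 0.54 [334.5 169.1] 189 cen 333.7 170.8
top key_white_top 0.53 [295.9 206. ] 70 cen 295.4 205.6
top key_yellow_top 0.59 [294.5 205.1] 101 cen 294.9 206.1
top key_yellow_top 0.4 [315.2 198.7] 63 cen 318.1 199.7
top stop_button_top 0.75 [332.3 171.3] 176 cen 334.0 170.8
top stop_button_top 0.65 [247.8 219.3] 156 cen 246.8 218.7
top rocker 0.46 [245.9 219.3] 161 cen 246.9 218.7
top console 0.94 [282.7 181.3] 12339 cen 282.2 185.2
top handset 0.9 [433.4 277.1] 1622 cen 432.1 273.6
top handset 0.9 [479.8 350.5] 1678 cen 479.0 354.3
top handset 0.81 [406.2 349.7] 1636 cen 404.7 347.4
top handset 0.71 [501.1 276. ] 1539 cen 499.8 275.0
top shutter_button_top 0.63 [508.9 273. ] 110 cen 511.5 273.5
top shutter_button_top 0.53 [423.3 272.2] 95 cen 424.6 269.9
top tape 0.7 [144.5 241.7] 866 cen 154.3 246.2
top post 0.78 [137.5 175.8] 311 cen 141.3 177.1
top filter_case 0.59 [450.3 177.2] 410 cen 451.0 177.4
top filter_case 0.51 [297.5 143.2] 454 cen 298.2 143.1
top screwdriver 0.98 [297.7 308.9] 466 cen 295.8 306.7
top lens
[... 615 characters left out ...]
.6] 904 cen 428.3 163.1
side handset 0.58 [365.1 149.2] 703 cen 364.7 146.6
side shutter_button_top 0.64 [432.9 194.6] 77 cen 431.6 198.0
side shutter_button_top 0.57 [354.9 182.2] 48 cen 357.1 182.0
side shutter_button_top 0.52 [364.1 136.2] 42 cen 365.2 136.3
side shutter_button_top 0.38 [427.6 149.7] 48 cen 426.2 153.1
side tape 0.69 [301.7 394.5] 1630 cen 303.4 406.7
side post 0.85 [216.1 416.7] 601 cen 213.6 420.6
side filter_case 0.67 [280.6 163.1] 304 cen 279.7 165.2
side screwdriver 0.83 [384.5 279.2] 389 cen 382.6 283.2
side lens_cap 0.84 [220.1 242.9] 426 cen 222.5 246.1
side lens_tube 0.59 [225.2 290.2] 299 cen 223.8 292.1
side lens_tube 0.54 [382.9 284.9] 445 cen 382.6 285.6
1.65
```

```bash
python3 - <<'E'
from h import *
import pickle
F,_=pickle.load(open("m.pkl","rb"))
pts=np.array([panel(-.06,.04,.008),panel(-.06,-.015,.008),panel(-.06,-.07,.008),panel(-.06,.105,.004)])
obs={"top":[[273.9,211.9],[295.4,205.6],[318.1,199.7],[246.9,218.7]],"side":[[286.7,276.4],[284.1,257.9],[282.1,240.5],[290.1,300.1]]}
def model(p): return pts@Rz(p[2]).T+[p[0],p[1],0]
def res(p,cs): return np.concatenate([(proj(model(p),F[c])-obs[c]).ravel() for c in cs])
for cs in (["top"],["side"],["top","side"]):
    s=least_squares(res,[.6,0,-.2],args=(cs,)); print(cs,s.x.round(4),s.fun.round(1)); 
    print(model(s.x).round(4)[[0,3]])
p=s.x
for c,px in (("top",(424.6,269.9)),("side",(357.1,182.0))): print("btn",c,atz(px,F[c],.043).round(4))
for c,px in (("top",(432.1,273.6)),("side",(359.7,183.8))): print("hs",c,atz(px,F[c],.030).round(4))
for n,px,z in (("tape",(155,246),.04),("post",(141,177),.05),("filter",(451,177),.03),("sd",(296,307),.015)): print(n,atz(px,F["top"],z).round(3))
im=F["top"]["pixels"]; a=cv2.resize(im[190:250,225:345],None,fx=6,fy=6,interpolation=cv2.INTER_CUBIC)
cv2.imwrite("pics/c1.png",a)
b=cv2.resize(im[240:310,390:540],None,fx=5,fy=5,interpolation=cv2.INTER_CUBIC); cv2.imwrite("pics/c2.png",b)
E
```

```text
['top'] [0.6632 0.0232 0.2975] [-0.4 -0.2  0.3  0.1 -0.1  0.   0.2  0.1]
[[0.5928 0.0435 0.0739]
 [0.5744 0.1058 0.0699]]
['side'] [0.6643 0.0272 0.3048] [ 0.2 -0.2  0.2 -0.1 -0.2  0.1 -0.2  0.2]
[[0.5937 0.047  0.0739]
 [0.5749 0.1092 0.0699]]
['top', 'side'] [0.6639 0.0249 0.3007] [-1.  -0.5 -0.3 -0.2 -0.8 -0.4 -0.3 -0.1  0.5 -0.9  0.6 -0.7  0.3 -0.6
  0.1 -0.5]
[[0.5934 0.0449 0.0739]
 [0.5748 0.1072 0.0699]]
btn top [ 0.4672 -0.3243  0.043 ]
btn side [ 0.4693 -0.3238  0.043 ]
hs top [ 0.4599 -0.3454  0.03  ]
hs side [ 0.4623 -0.3314  0.03  ]
tape [0.506 0.331 0.04 ]
post [0.675 0.374 0.05 ]
filter [ 0.703 -0.393  0.03 ]
sd [ 0.37  -0.017  0.015]
```

View pics/c1.png

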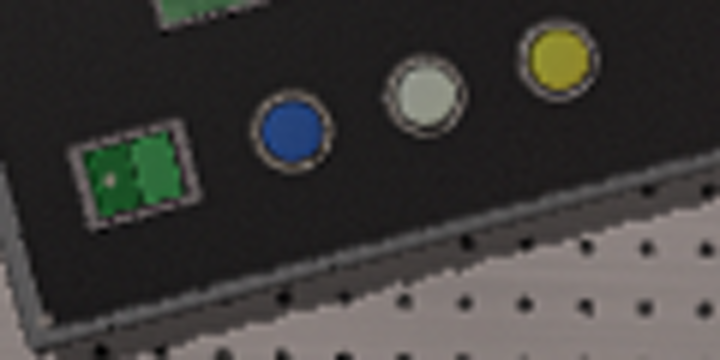

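View pics/c2.png

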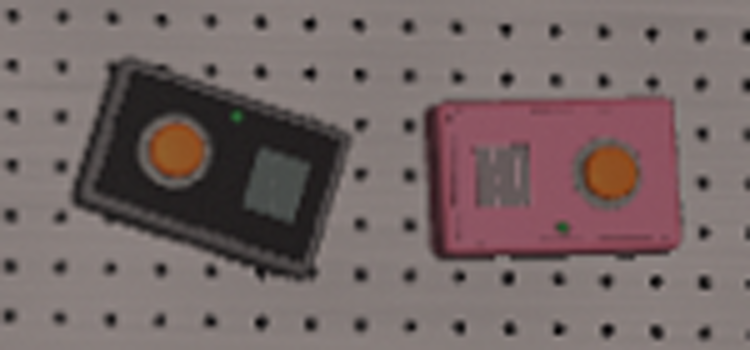

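The crop confirms it: rocker with the white dot on its left half, blue key next to it, and the black/grey handset as the one meant. I'll fly above the rocker with the gripper shut and the tool square to the panel.

```bash
python3 -m crank '[[1,2.7,-3.7,0,0,0,0.142],[1,2.7,-3.7,0,0,0,0.142],[1,2.7,-3.7,0,0,0,0.142],[1,2.7,-3.7,0,0,0,0.142],[1,2.7,-3.7,0,0,0,0.142]]'
python3 -m crank '[[1,2.7,-3.7,-1,0.0257,-0.0835,0],[1,2.7,-3.7,-1,0.0257,-0.0835,0],[1,2.7,-3.7,-1,0,0,0],[1,2.7,-3.7,-1,0,0,0],[1,2.7,-3.7,-1,0,0,0]]'
python3 -m crank '[[1,2.7,-3.7,-1,0,0,0],[1,1.7,-3,-1,0,0,0],[1,0,0,0,0,0,0],[1,0,0,0,0,0,0]]'
python3 - <<'E'
from h import *
s=arm.read_state(); print(s["t"],s["tool_pos"],s["eef_rot"].round(3),s["finger_gap"],s["q"].round(2),s["force"])
for n in ("wrist","top","side"):
    f=arm.grab_frame(n); cv2.imwrite(f"pics/{n}1.png",f["pixels"])
    if n=="wrist": print(f["extrinsics"])
    print(n,proj(s["tool_pos"],f))
E
```

```text
t: 2.15
tool_pos: [0.3854, 0.3877, 0.2315]
eef_rot: [[-0.956, -0.293, 0.0], [-0.293, 0.956, 0.0], [-0.001, 0.0, -1.0]]
force: [0.5, 0.8, 0.0]
finger_gap: 0.145
t: 2.65
tool_pos: [0.5204, 0.2026, 0.1815]
eef_rot: [[-0.943, -0.287, 0.167], [-0.282, 0.958, 0.052], [-0.175, 0.001, -0.985]]
force: [0.5, -0.3, 0.9]
finger_gap: 0.0
t: 3.05
tool_pos: [0.5635, 0.1365, 0.1609]
eef_rot: [[-0.944, -0.285, 0.165], [-0.28, 0.959, 0.051], [-0.173, 0.002, -0.985]]
force: [0.1, 0.3, -0.1]
finger_gap: 0.002
3.05 [0.56354938 0.13645815 0.16091959] [[-0.944 -0.285  0.165]
 [-0.28   0.959  0.051]
 [-0.173  0.002 -0.985]] 0.0018103274153354223 [ 0.08  0.04  1.87  0.04  1.06 -1.8 ] [ 0.06385289  0.2514972  -0.07367678]
[[-0.28511661  0.85366869  0.43584204  0.47014989]
 [ 0.95849115  0.25308247  0.13131631  0.10660493]
 [ 0.00179665  0.4551912  -0.89039191  0.28933665]
 [ 0.          0.          0.          1.        ]]
wrist [[323.58375065 306.84138785]]
top [[229.39035062 216.02100279]]
side [[289.69051868 286.85634506]]
```

```bash
sleep 1
```

```text
(no output)
```

View pics/wrist1.png

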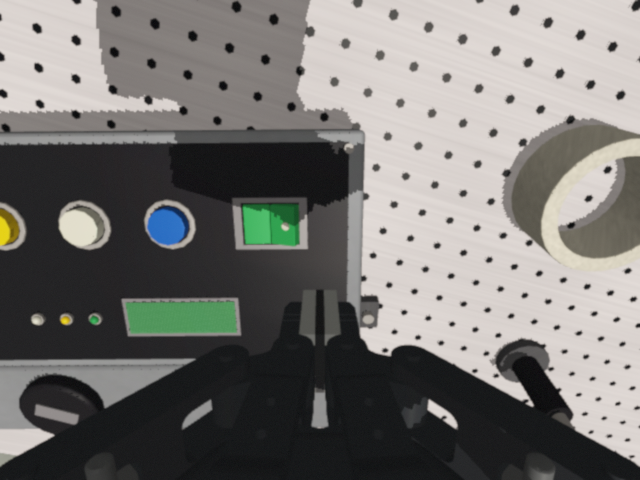

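View pics/side1.png

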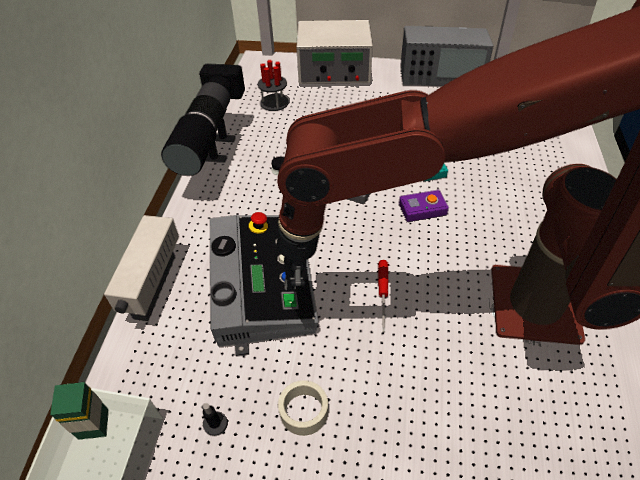

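```bash
python3 - <<'E'
from h import *
f=arm.grab_frame("wrist"); im=f["pixels"]; s=arm.read_state()
hsv=cv2.cvtColor(im,cv2.COLOR_BGR2HSV)
def cen(m,box):
    x0,y0,x1,y1=box; k=np.zeros(m.shape,bool); k[y0:y1,x0:x1]=1; ys,xs=np.where(m&k); return [xs.mean(),ys.mean()],(xs.min(),xs.max(),ys.min(),ys.max()),len(xs)
S=hsv[...,1]>120; H=hsv[...,0]
b=cen(S&(H>100)&(H<130),(140,190,200,260)); y=cen(S&(H>20)&(H<35),(0,190,30,260)); g=cen(S&(H>45)&(H<85),(230,190,310,255))
w=cen((hsv[...,1]<60)&(hsv[...,2]>195),(50,195,115,260))
print(b,y,g,w)
pts=np.array([panel(-.06,.04,.0085),panel(-.06,-.015,.0085),panel(-.06,.105,.005)]); obs=np.array([b[0],w[0],g[0]])
M=lambda p: pts@Rz(p[2]).T+[p[0],p[1],0]
r=least_squares(lambda p:(proj(M(p),f)-obs).ravel(),[.664,.025,.30]); p=r.x; print(p,r.fun.round(1)); print(M(p).round(4))
# rocker corner overlay
ov=im.copy()
R=Rz(p[2]); W=lambda q:R@q+[p[0],p[1],0]
for q in [panel(-.06+dx,.105+.017*np.cos(.4)*0+.0157,.0101) for dx in(-.013,.013)]+[panel(-.06+dx,.105-.017,.0035) for dx in(-.013,.013)]+[panel(-.06,.04,.009),panel(-.06,-.015,.009)]:
    u=proj(W(q),f)[0]; cv2.circle(ov,(int(round(u[0])),int(round(u[1]))),2,(0,0,255),-1)
u=proj(s["tool_pos"],f)[0]; cv2.circle(ov,tuple(int(v) for v in u),3,(255,0,255),-1)
for sx in(-.011,.011):
  for sy in (-.008,.008):
    u=proj(s["tool_pos"]+s["eef_rot"]@[sx,sy,0],f)[0]; cv2.circle(ov,tuple(int(v) for v in u),2,(0,255,255),-1)
cv2.imwrite("pics/w2.png",cv2.resize(ov[180:380,140:400],None,fx=3,fy=3))
E
```

```text
([np.float64(165.091059602649), np.float64(223.5430463576159)], (np.int64(145), np.int64(185), np.int64(205), np.int64(242)), 1208) ([np.float64(6.453932584269663), np.float64(225.64943820224718)], (np.int64(0), np.int64(16), np.int64(207), np.int64(242)), 445) ([np.float64(267.62820512820514), np.float64(222.03561253561253)], (np.int64(239), np.int64(295), np.int64(202), np.int64(243)), 2106) ([np.float64(75.22871287128713), np.float64(225.75049504950496)], (np.int64(57), np.int64(93), np.int64(208), np.int64(244)), 1010)
[0.66492148 0.02355211 0.30234286] [-1.4  0.7  1.4 -0.7 -0.1 -0.2]
[[ 0.5943  0.0434  0.0744]
 [ 0.6107 -0.0091  0.0744]
 [ 0.5755  0.1057  0.0709]]
```

View pics/w2.png

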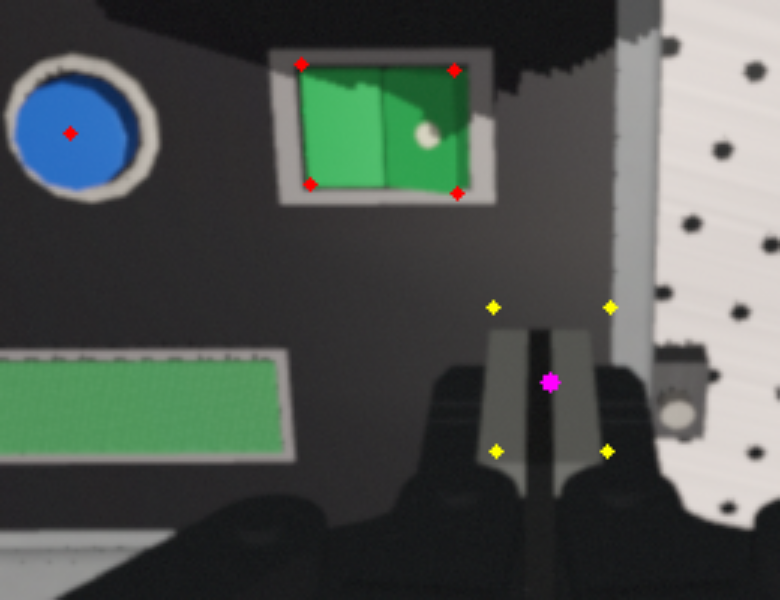

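Wrist view: rocker at about (268,222), blue key (168,226), and a closed fingertip roughly 14 mm thick centred near column 320. Going down to about 20 mm above the rocker's outer end.

```bash
python3 -m crank '[[1,0.1,-0.6,-2.2,0,0,0],[1,0.1,-0.5,-2.2,0,0,0],[1,0,0,-1.8,0,0,0],[1,0,0,-1.0,0,0,0],[1,0,0,0,0,0,0]]'
python3 - <<'E'
from h import *
s=arm.read_state();f=arm.grab_frame("wrist"); cv2.imwrite("pics/w3.png",cv2.resize(f["pixels"][150:350,180:440],None,fx=3,fy=3))
print(s["tool_pos"],s["force"],proj(s["tool_pos"],f))
f=arm.grab_frame("side"); cv2.imwrite("pics/s3.png",cv2.resize(f["pixels"][220:340,230:390],None,fx=5,fy=5,interpolation=cv2.INTER_CUBIC))
E
```

```text
t: 3.75
tool_pos: [0.5642, 0.127, 0.0879]
eef_rot: [[-0.944, -0.288, 0.163], [-0.284, 0.958, 0.051], [-0.171, 0.002, -0.985]]
force: [-0.4, -0.3, 0.5]
finger_gap: -0.002
[0.56418594 0.12696855 0.08792262] [-0.39517158 -0.32775373  0.4760552 ] [[323.60821965 306.75124161]]
```

View pics/w3.png

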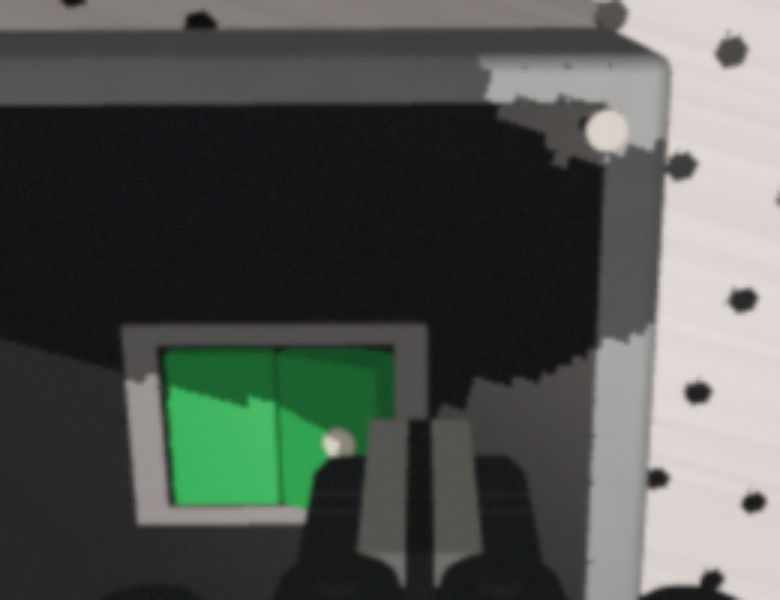

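View pics/s3.png

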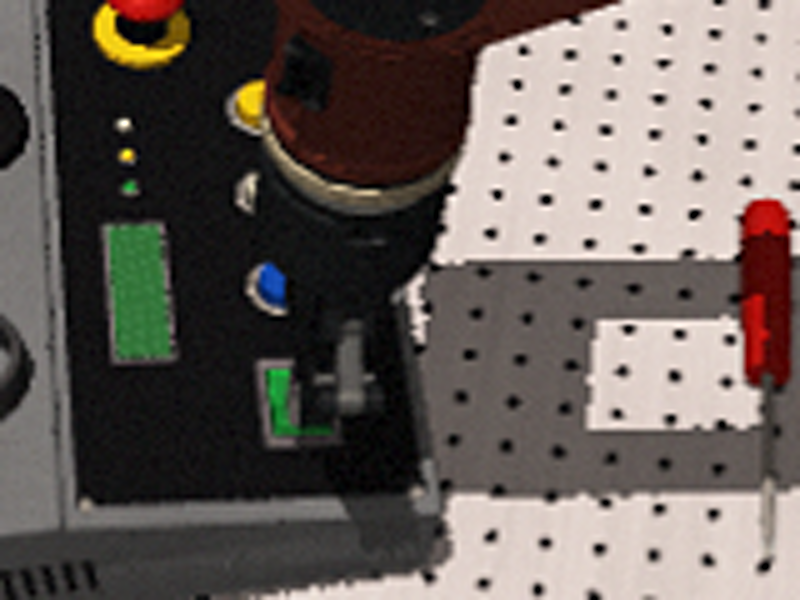

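Tip centre is about 4 mm outboard of the rocker's outer edge, with an overlap of about 3 mm. I'll shift a touch inboard and descend along the panel normal.

```bash
python3 -m crank '[[1,0.15,-0.15,0,0,0,0],[1,0.1,0.03,-0.6,0,0,0],[1,0.07,0.02,-0.4,0,0,0],[1,0.03,0.01,-0.2,0,0,0],[1,0.03,0.01,-0.2,0,0,0]]'
python3 -m crank '[[1,0.03,0.01,-0.2,0,0,0],[1,0.03,0.01,-0.2,0,0,0],[1,0,0,0,0,0,0]]'
```

```text
t: 4.35
tool_pos: [0.5693, 0.1254, 0.075]
eef_rot: [[-0.944, -0.287, 0.166], [-0.282, 0.958, 0.051], [-0.173, 0.002, -0.985]]
force: [-2.4, 1.6, 4.3]
finger_gap: 0.002
t: 4.65
tool_pos: [0.5701, 0.1257, 0.0712]
eef_rot: [[-0.943, -0.287, 0.166], [-0.282, 0.958, 0.051], [-0.174, 0.001, -0.985]]
force: [0.4, -0.3, 0.8]
finger_gap: -0.001
```

```bash
python3 -m crank '[[1,0.02,0,-0.1,0,0,0],[1,0.02,0.01,-0.1,0,0,0],[1,0,0,0,0,0,0]]'
python3 -m crank '[[1,0.02,0.01,-0.1,0,0,0],[1,0,0,0,0,0,0]]'
```

```text
t: 4.95
tool_pos: [0.5705, 0.1256, 0.0693]
eef_rot: [[-0.943, -0.287, 0.166], [-0.282, 0.958, 0.051], [-0.174, 0.001, -0.985]]
force: [0.3, 1.2, 1.0]
finger_gap: 0.001
t: 5.15
tool_pos: [0.5706, 0.1256, 0.0691]
eef_rot: [[-0.943, -0.287, 0.166], [-0.283, 0.958, 0.051], [-0.174, 0.001, -0.985]]
force: [-5.1, -0.3, 8.6]
finger_gap: -0.001
```

```bash
python3 -m crank '[[1,0.02,0,-0.1,0,0,0],[1,0,0,0,0,0,0]]'
python3 -m crank '[[1,-0.1,-0.03,0.6,0,0,0],[1,-0.3,-0.1,1.9,0,0,0],[1,0,2.0,3,0,0,0],[1,0,2,1,0,0,0],[1,0,0,0,0,0,0]]'
python3 - <<'E'
from h import *
s=arm.read_state();f=arm.grab_frame("wrist"); cv2.imwrite("pics/w4.png",cv2.resize(f["pixels"][150:350,100:360],None,fx=3,fy=3))
print(s["tool_pos"],s["force"])
E
```

```text
t: 5.35
tool_pos: [0.5708, 0.1256, 0.0689]
eef_rot: [[-0.943, -0.287, 0.166], [-0.283, 0.958, 0.051], [-0.173, 0.001, -0.985]]
force: [-9.9, -0.4, 16.6]
finger_gap: 0.0
t: 5.85
tool_pos: [0.5685, 0.1662, 0.135]
eef_rot: [[-0.942, -0.289, 0.171], [-0.284, 0.957, 0.052], [-0.179, 0.001, -0.984]]
force: [-0.6, -0.2, -0.4]
finger_gap: 0.004
[0.56854139 0.16615508 0.13503273] [-0.55044753 -0.19278089 -0.39034504]
```

View pics/w4.png

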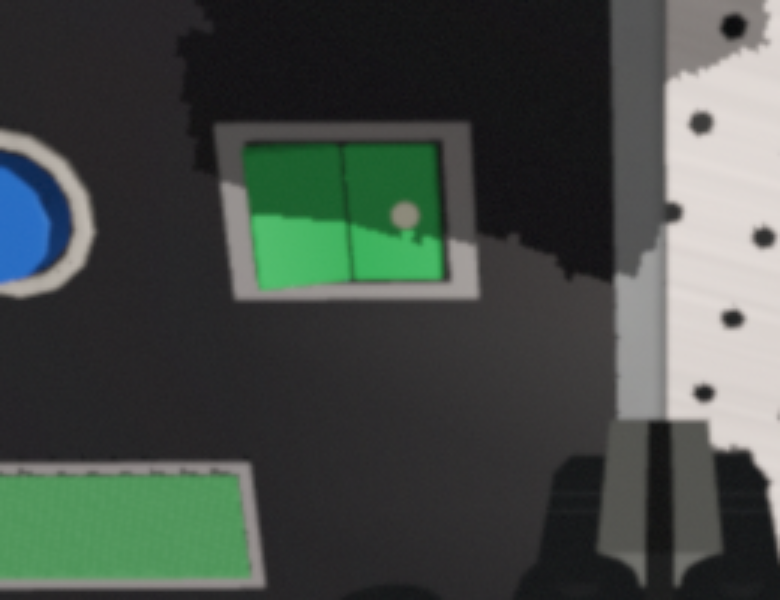

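The rocker's dot half now looks flat and the right half raised. Checking the angle by fitting its corners.

```bash
python3 - <<'E'
from h import *
f=arm.grab_frame("wrist")
o=np.array([[245,144],[258,290],[343,143],[352,281],[439,142],[446,281]])/3+[100,150]
def M(p):
    x,y,z,yaw,a=p; R=Rz(yaw); out=[]
    for yy,h in((-.017*np.cos(a),.0035+.017*np.sin(a)),(0,.0035),(.017*np.cos(.4-a),.0035+.017*np.sin(.4-a))):
        for dx in(-.013,.013): out.append(R@(panel(-.06+dx,.105+yy,h))+[x,y,z])
    return np.array(out)
best=None
for z in(0,):
  r=least_squares(lambda p:np.r_[(proj(M(p),f)-o).ravel(),(p[2]-z)/.002],[.664,.025,0,.3,.3],x_scale=[.01,.01,.01,.1,.1]);J=np.linalg.inv(r.jac.T@r.jac);print(r.x.round(4),r.fun.round(2),np.sqrt(np.diag(J))[4])
for a in(.2,.3,.35,.4):
  r=least_squares(lambda p:np.r_[(proj(M(np.r_[p,a]),f)-o).ravel(),p[2]/.002],[.664,.025,0,.3]);print(a,r.cost)
E
```

```text
[0.6601 0.0204 0.0014 0.2716 0.4177] [ 0.13  0.98  0.01 -0.14  0.46 -0.61  0.33 -0.5  -0.16  0.23 -0.79 -0.1
  0.68] 0.07826347340114849
0.2 7.986855050103305
0.3 3.1375413916006165
0.35 2.0465803191362286
0.4 1.5892986338830073
```

Rocker angle fits at 0.42 ± 0.08 against a full-on value of 0.40, and it bottomed out hard at 17 N. Blue key next.

```bash
python3 -m crank '[[1,0.6,-3.1,0,0,0,0],[1,0.6,-3.1,0,0,0,0],[1,0.5,-3.1,0,0,0,0],[1,0.5,-2.9,-2.5,0,0,0],[1,0,0,-1.8,0,0,0]]'
python3 -m crank '[[1,0,0,0,0,0,0]]'
python3 - <<'E'
from h import *
s=arm.read_state();f=arm.grab_frame("wrist"); cv2.imwrite("pics/w5.png",cv2.resize(f["pixels"][150:350,190:450],None,fx=3,fy=3))
print(s["tool_pos"],s["force"])
E
```

```text
t: 6.45
tool_pos: [0.5885, 0.0381, 0.0874]
eef_rot: [[-0.945, -0.283, 0.165], [-0.279, 0.959, 0.049], [-0.172, 0.0, -0.985]]
force: [-0.7, 0.7, 0.5]
finger_gap: -0.003
t: 6.55
tool_pos: [0.5853, 0.0408, 0.0846]
eef_rot: [[-0.946, -0.284, 0.158], [-0.28, 0.959, 0.051], [-0.166, 0.004, -0.986]]
force: [-1.4, -0.3, -0.8]
finger_gap: 0.001
[0.58526359 0.04080112 0.08457627] [-1.36415601 -0.33921266 -0.76969202]
```

View pics/w5.png

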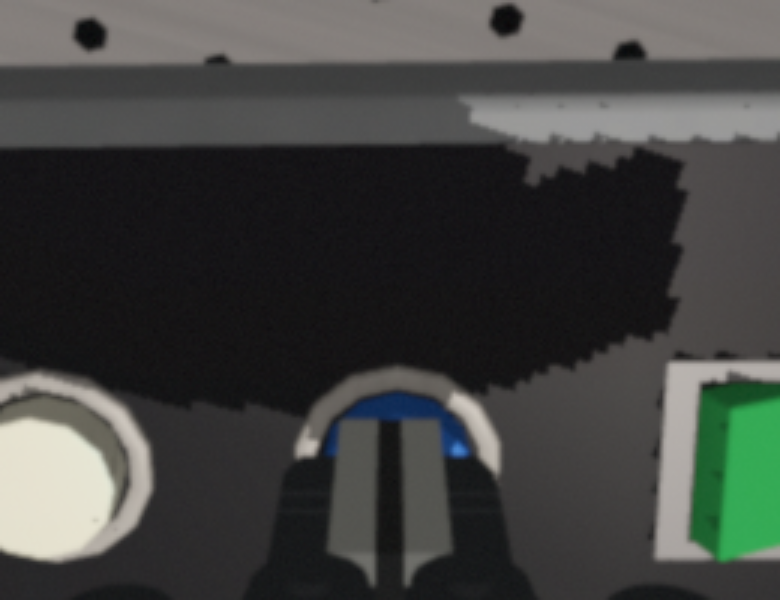

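```bash
python3 -m crank '[[1,0,0,0,0,0,0],[1,0,0,0,0,0,0]]'
```

```text
t: 6.8
tool_pos: [0.5894, 0.0428, 0.0903]
eef_rot: [[-0.943, -0.288, 0.168], [-0.283, 0.958, 0.051], [-0.175, 0.001, -0.985]]
force: [0.1, 0.0, 0.5]
finger_gap: -0.002
```

```bash
python3 -m crank '[[1,0.22,0.13,-0.5,0,0,0],[1,0.08,0.03,-0.5,0,0,0],[1,0.05,0.02,-0.3,0,0,0],[1,0.03,0.01,-0.2,0,0,0],[1,0,0,0,0,0,0]]'
python3 -m crank '[[1,0.03,0.01,-0.2,0,0,0],[1,0.03,0.01,-0.2,0,0,0],[1,0,0,0,0,0,0]]'
```

```text
t: 7.3
tool_pos: [0.5924, 0.0445, 0.0739]
eef_rot: [[-0.943, -0.287, 0.166], [-0.283, 0.958, 0.051], [-0.173, 0.002, -0.985]]
force: [-0.2, -0.0, -0.7]
finger_gap: 0.001
t: 7.6
tool_pos: [0.5933, 0.0446, 0.0702]
eef_rot: [[-0.943, -0.287, 0.166], [-0.282, 0.958, 0.051], [-0.174, 0.001, -0.985]]
force: [0.9, -0.4, 0.2]
finger_gap: -0.002
```

```bash
python3 -m crank '[[1,0.02,0,-0.1,0,0,0],[1,0,0,0,0,0,0]]'
python3 -m crank '[[1,0.02,0.01,-0.1,0,0,0],[1,0,0,0,0,0,0]]'
```

```text
t: 7.8
tool_pos: [0.5935, 0.0446, 0.0695]
eef_rot: [[-0.943, -0.287, 0.166], [-0.282, 0.958, 0.051], [-0.174, 0.001, -0.985]]
force: [-2.5, 1.4, 2.4]
finger_gap: -0.002
t: 8.0
tool_pos: [0.5935, 0.0446, 0.0694]
eef_rot: [[-0.943, -0.287, 0.166], [-0.283, 0.958, 0.051], [-0.173, 0.001, -0.985]]
force: [-6.9, -1.0, 11.7]
finger_gap: 0.003
```

Stopped dead at z = 0.0694 at 13 N. Its offset from the model is the same as for the rocker, about -0.6 mm, so both stops agree. One firmer push, then lift and look.

```bash
python3 -m crank '[[1,0.02,0,-0.1,0,0,0],[1,0,0,0,0,0,0]]'
python3 -m crank '[[1,-0.1,-0.03,0.6,0,0,0],[1,-0.5,-0.1,3,0,0,0],[1,-2,0,4,0,0,0],[1,-2,0,4,0,0,0],[1,0,0,0,0,0,0]]'
python3 -m crank '[[1,0,0,0,0,0,0]]'
python3 - <<'E'
from h import *
s=arm.read_state();f=arm.grab_frame("wrist"); cv2.imwrite("pics/w6.png",f["pixels"])
print(s["tool_pos"],s["force"])
E
```

```text
t: 8.2
tool_pos: [0.5936, 0.0446, 0.0693]
eef_rot: [[-0.943, -0.287, 0.165], [-0.283, 0.958, 0.051], [-0.173, 0.001, -0.985]]
force: [-13.0, -0.3, 20.5]
finger_gap: -0.004
t: 8.7
tool_pos: [0.5502, 0.0431, 0.1901]
eef_rot: [[-0.942, -0.287, 0.177], [-0.283, 0.958, 0.05], [-0.183, -0.003, -0.983]]
force: [0.9, -0.4, 0.5]
finger_gap: 0.002
t: 8.8
tool_pos: [0.5486, 0.0432, 0.1849]
eef_rot: [[-0.943, -0.287, 0.17], [-0.282, 0.958, 0.051], [-0.177, -0.0, -0.984]]
force: [-0.3, 0.7, -1.0]
finger_gap: 0.001
[0.54858861 0.04318947 0.18493521] [-0.31177134  0.74464202 -1.03797281]
```

View pics/w6.png

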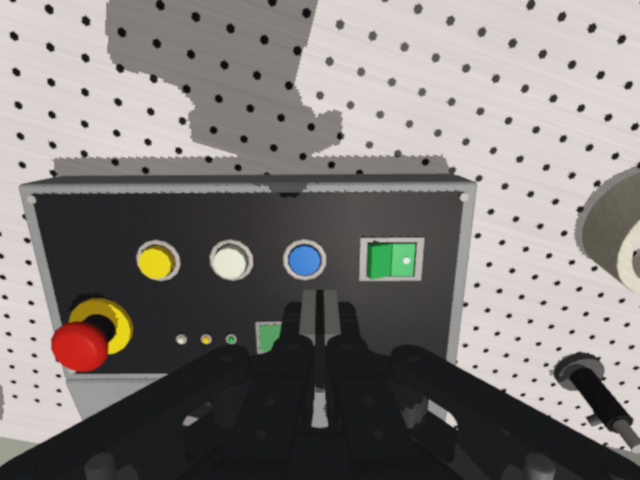

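Blue key (304,260) is flush in its collar, the rocker's dot half is flat, and white and yellow still stand out. Next the handset, untilting and turning back on the way.

```bash
python3 -m crank '[[1,-0.6,-4.2,0,0,0,-0.14],[1,-1,-4.2,0,0,0,-0.14],[1,-1,-4.2,0,0,0,-0.14],[1,-1,-4.2,0,0,0,-0.14],[1,-1,-4.2,0,0,0,-0.14]]'
python3 -m crank '[[1,-1,-4.2,-1,0,0,0],[1,-1,-4.2,-1,0,0,0],[1,-1,-4.2,-2,0,0,0],[1,-0.5,-3,-2,0,0,0],[1,0,0,0,0,0,0]]'
python3 -m crank '[[1,0,0,0,0,0,0]]'
python3 - <<'E'
from h import *
from scipy.spatial.transform import Rotation as Ro
s=arm.read_state(); z=s["eef_rot"][:,2]; ax=np.cross(z,[0,0,-1]); print(s["tool_pos"],"untilt",ax,s["q"].round(2))
E
```

```text
t: 9.35
tool_pos: [0.5004, -0.1678, 0.1809]
eef_rot: [[-0.902, 0.403, 0.157], [0.397, 0.915, -0.067], [-0.17, 0.002, -0.985]]
force: [1.5, -0.1, 0.1]
finger_gap: -0.001
t: 9.85
tool_pos: [0.4634, -0.3241, 0.1177]
eef_rot: [[-0.903, 0.402, 0.153], [0.397, 0.916, -0.064], [-0.166, 0.003, -0.986]]
force: [-0.5, 0.7, 0.5]
finger_gap: 0.005
t: 9.95
tool_pos: [0.4654, -0.3221, 0.1205]
eef_rot: [[-0.903, 0.399, 0.156], [0.394, 0.917, -0.064], [-0.169, 0.003, -0.986]]
force: [0.0, 0.5, 0.5]
finger_gap: 0.0
[ 0.46542941 -0.32214278  0.12049833] untilt [0.06441421 0.15645913 0.        ] [-0.78  0.07  1.93  0.08  0.99 -1.98]
```

```bash
python3 -m crank '[[1,0,0,0,0.033,0.08,0],[1,0,0,0,0.033,0.08,0],[1,0,0,-1,0,0,0],[1,0,0,0,0,0,0],[1,0,0,0,0,0,0]]'
python3 - <<'E'
from h import *
s=arm.read_state();f=arm.grab_frame("wrist"); cv2.imwrite("pics/w7.png",f["pixels"])
print(s["tool_pos"],s["eef_rot"].round(3),proj([s["tool_pos"],[.468,-.324,.045]],f))
for k in arm.masks_of("shutter_button_top","wrist"):
    ys,xs=np.where(k["region"]); print(k["confidence"],xs.mean(),ys.mean(),len(xs),atz((xs.mean(),ys.mean()),f,.045))
E
```

```text
t: 10.45
tool_pos: [0.4662, -0.3212, 0.1122]
eef_rot: [[-0.918, 0.397, 0.0], [0.397, 0.918, -0.001], [-0.001, -0.001, -1.0]]
force: [0.9, 0.9, 0.2]
finger_gap: 0.0
[ 0.46623126 -0.32118595  0.1121574 ] [[-0.918  0.397  0.   ]
 [ 0.397  0.918 -0.001]
 [-0.001 -0.001 -1.   ]] [[321.83158193 304.85295139]
 [317.98726364 256.56839531]]
0.95 315.6217447916667 257.251953125 1536 [ 0.46783896 -0.32546057  0.045     ]
0.67 19.870149253731345 369.5641791044776 1340 [ 0.46275079 -0.53449843  0.045     ]
0.43 280.4729512340856 247.53955048949763 21757 [ 0.45405989 -0.34203652  0.045     ]
```

View pics/w7.png

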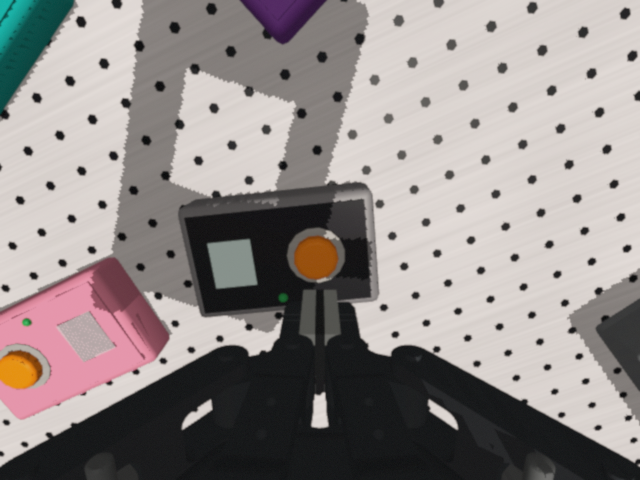

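The black/grey handset is confirmed under the tip, its orange button at (316,257). Descending onto it.

```bash
python3 -m crank '[[1,0.1,-0.15,-2,0,0,0],[1,0.1,-0.15,-2,0,0,0],[1,0,0,-1.2,0,0,0],[1,0,0,-0.4,0,0,0],[1,0,0,0,0,0,0]]'
python3 -m crank '[[1,0,0,0,0,0,0]]'
python3 - <<'E'
from h import *
s=arm.read_state();f=arm.grab_frame("wrist"); cv2.imwrite("pics/w8.png",f["pixels"][120:420,120:520])
print(s["tool_pos"],s["force"],proj([[.468,-.3245,.045]],f))
E
```

```text
t: 11.05
tool_pos: [0.4684, -0.3253, 0.057]
eef_rot: [[-0.917, 0.398, 0.0], [0.398, 0.917, -0.002], [-0.001, -0.001, -1.0]]
force: [0.9, -0.3, -0.1]
finger_gap: 0.002
t: 11.15
tool_pos: [0.4692, -0.3261, 0.0582]
eef_rot: [[-0.918, 0.398, 0.002], [0.398, 0.918, -0.003], [-0.003, -0.002, -1.0]]
force: [0.7, 0.4, 0.1]
finger_gap: 0.0
[ 0.46923925 -0.32605131  0.058214  ] [0.6922195  0.37621469 0.13775763] [[323.72160461 287.84773928]]
```

View pics/w8.png

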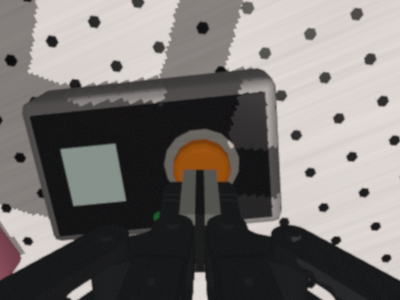

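```bash
python3 -m crank '[[1,0,0,-0.6,0,0,0],[1,0,0,-0.5,0,0,0],[1,0,0,-0.3,0,0,0],[1,0,0,-0.2,0,0,0],[1,0,0,0,0,0,0]]'
python3 -m crank '[[1,0,0,-0.2,0,0,0],[1,0,0,0,0,0,0]]'
```

```text
t: 11.7
tool_pos: [0.4688, -0.3257, 0.0413]
eef_rot: [[-0.918, 0.398, 0.001], [0.398, 0.918, -0.002], [-0.002, -0.002, -1.0]]
force: [-0.4, 0.9, 3.7]
finger_gap: 0.002
t: 11.9
tool_pos: [0.4689, -0.3257, 0.0399]
eef_rot: [[-0.918, 0.398, 0.001], [0.398, 0.918, -0.002], [-0.002, -0.002, -1.0]]
force: [-0.8, 2.2, 6.3]
finger_gap: 0.002
```

Bottoming at z = 0.040. A little more push for certainty, then hold for about 1.5 s.

```bash
python3 -m crank '[[1,0,0,-0.1,0,0,0],[1,0,0,0,0,0,0],[1,0,0,0,0,0,0],[1,0,0,0,0,0,0],[1,0,0,0,0,0,0]]'
python3 -m crank '[[1,0,0,0,0,0,0],[1,0,0,0,0,0,0],[1,0,0,0,0,0,0],[1,0,0,0,0,0,0],[1,0,0,0,0,0,0]]'
python3 -m crank '[[1,0,0,0,0,0,0],[1,0,0,0,0,0,0],[1,0,0,0,0,0,0],[1,0,0,0,0,0,0],[1,0,0,0,0,0,0]]'
python3 -m crank '[[1,0,0,0.5,0,0,0],[1,0,0,1.5,0,0,0],[1,0,0,3,0,0,0],[1,0,0,4,0,0,0],[1,0,0,0,0,0,0]]'
python3 -m crank '[[1,-1,0,4,0,0,0],[1,-1,0,2,0,0,0],[1,0,0,0,0,0,0]]'
python3 - <<'E'
from h import *
s=arm.read_state(); print(s["t"],s["tool_pos"],s["force"])
for n in("top","wrist","side"): cv2.imwrite(f"pics/{n}9.png",arm.grab_frame(n)["pixels"])
E
```

```text
t: 12.4
tool_pos: [0.469, -0.3257, 0.0397]
eef_rot: [[-0.918, 0.397, 0.001], [0.397, 0.918, -0.002], [-0.002, -0.002, -1.0]]
force: [-3.3, 3.9, 12.7]
finger_gap: 0.002
t: 12.9
tool_pos: [0.469, -0.3257, 0.0397]
eef_rot: [[-0.918, 0.397, 0.001], [0.397, 0.918, -0.002], [-0.002, -0.002, -1.0]]
force: [-3.9, 4.0, 12.5]
finger_gap: -0.0
t: 13.4
tool_pos: [0.469, -0.3257, 0.0397]
eef_rot: [[-0.918, 0.397, 0.001], [0.397, 0.918, -0.002], [-0.002, -0.002, -1.0]]
force: [-3.7, 3.6, 12.8]
finger_gap: 0.001
t: 13.9
tool_pos: [0.472, -0.3285, 0.1353]
eef_rot: [[-0.918, 0.398, 0.009], [0.398, 0.918, -0.01], [-0.012, -0.005, -1.0]]
force: [0.2, -1.0, 1.1]
finger_gap: -0.001
t: 14.2
tool_pos: [0.4497, -0.3272, 0.1923]
eef_rot: [[-0.917, 0.398, 0.005], [0.398, 0.917, -0.007], [-0.008, -0.004, -1.0]]
force: [0.2, -1.5, -0.3]
finger_gap: 0.002
14.2 [ 0.44971413 -0.32720811  0.19229685] [ 0.23675226 -1.47064584 -0.34265308]
```

View pics/wrist9.png

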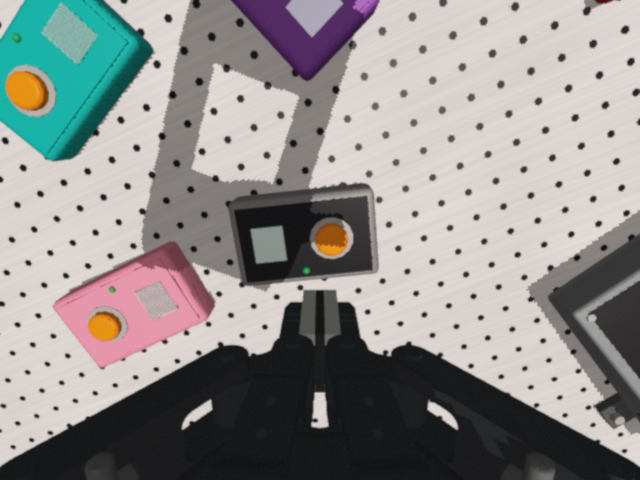

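View pics/side9.png

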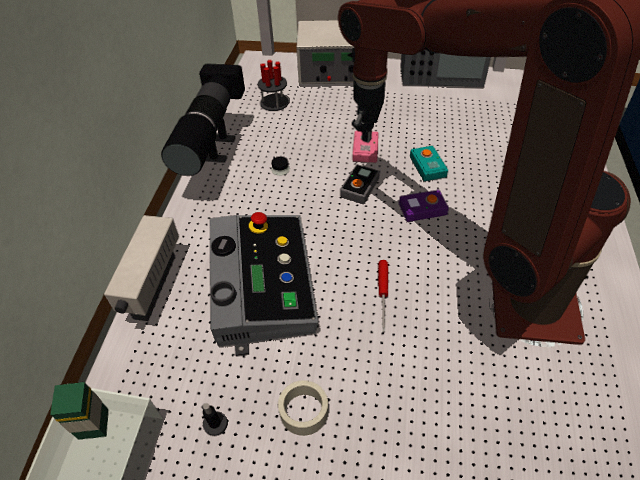

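View pics/top9.png

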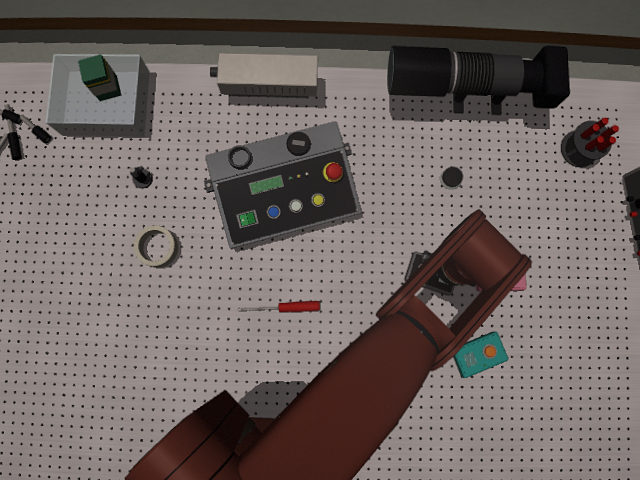

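The bystanders and the handset are where they were (handset in the side view still at about (360,183)). The blue key and rocker are still switched, and the robot is clear.

```bash
python3 -m crank '[[1,0,0,0,0,0,0],[1,0,0,0,0,0,0],[1,0,0,0,0,0,0]]'; python3 -c "
from rig import arm
print(arm.close_job())"
```

```text
t: 14.65
tool_pos: [0.4486, -0.3252, 0.1872]
eef_rot: [[-0.918, 0.397, -0.0], [0.397, 0.918, -0.001], [0.0, -0.001, -1.0]]
force: [-0.3, -0.6, 0.3]
finger_gap: -0.001
the job is handed in; nothing more can be done
None
```

The job is handed in at about 14.7 s on the robot's clock, with all three presses done in the order asked.

- **Rocker:** I pressed it until it stopped hard at about 19 N. A corner fit on the wrist picture then gave an angle of 0.42 ± 0.08, against 0.40 for fully on.
- **Blue key:** I pushed it in to its stop at about 24 N. It stayed flush in its collar in the later pictures.
- **Shutter button:** I held the orange button on the black/grey handset down at z ≈ 0.040 m and about 14 N for roughly 1.5 s, then let go.

The final pictures show the white, yellow and red controls untouched. The handset lies flat in place, the bystanders I could see had not moved, and the gripper was clear of everything. The arm hid the handset and part of the neighbouring look-alikes in the last top view, so I checked those from the side and wrist cameras.

No check failed. The top and side cameras disagreed by about 3 mm on where the console was. I used the combined fit and the wrist view. I judged the stops by force and height, because the joint values themselves can't be read.

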